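Snap a charged battery pack into the handpiece control unit

ROBOT

A 6-joint arm with a two-finger parallel gripper is mounted at the origin on the work surface. World frame = base frame: x ahead of the robot, y to its left, z up, the work surface at z = 0. Lengths are in m, angles in rad, forces in N, time in s.
With the tool pointing down it reaches from about 0.35 to 0.775 m from the base axis. Payload 5.5 kg.
Tool frame: the origin (TCP) lies midway between the tips of the shut fingers; the grasp point (between the pads) lies 19 mm behind it; z points along the fingers, y is the line along which they close (so a half turn about z gives the same grasp; the last joint's range is limited). The gripper opens to 85 mm and grips with 20 to 120 N. Pads are 22 mm wide; open, the fingers measure 114 mm over their backs; the gripper's body (76 mm by 85 mm) begins 54 mm behind the grasp point. The pads swing forward as they close: fully open they stand 13 mm farther back than shut.
Start: joints at [-1.245, 0.313, 0.046, 1.304, 0, 1.431], TCP at [0.258, -0.514, 0.231] pointing down, gripper open.
Joint ranges: [-2.76, 2.76], [-0.86, 1.69], [-1.03, 1.26], [-2.2, 2.34], [-1.47, 1.5], [-3.14, 3.14]. Speed limits (rad/s): [2.57, 2.57, 3.14, 3.14, 3.14, 3.14].

INTERFACE

Orientations are given as [roll, pitch, yaw] about the fixed x, y, z axes, in that order (R = Rz(yaw) Ry(pitch) Rx(roll)).
In Python, from cell import arm gives the robot as it stands. Calls block until the motion is done:
- arm.move_ptp(position, orientation): joint-space move of the TCP to a pose.
- arm.move_linear(position, v=0.15, orientation=None, guard=None): straight line of the TCP; orientation=None keeps the orientation; v is the mean speed in m/s. With guard (N) it stops when the force on the tool has changed by that much, and returns True; else False.
- arm.set_joints(angles): joint-space move.
- arm.open_gripper() and arm.clamp(): open the fingers fully, or close them until they stop; the grip force is fixed at half the most.
- arm.dwell(seconds).
- arm.ik(position, orientation): joint angles nearest the present ones, or None.
- arm.get_state(): the state.
- arm.capture(name): name is "scene" or "top"; returns the picture (400x640x3 uint8, red, green, blue); there is no depth.
- arm.camera_info(name): a dict with "intrinsics" (3x3 intrinsics, pixels), "distortion" ([k1, k2, p1, p2, k3] as OpenCV has them; the pictures are not rectified), "R" (3x3) and "t" (3): a world point X has camera coordinates R X + t. Camera axes: x right, y down, z forward; pixel columns grow to the right and rows downward; lengths in m; the calibration is good to about 2 mm. A picture is of the moment at which its call begins. camera_info takes no time and is no camera call.
A pose or a line that the arm cannot do raises arm.IKError and nothing moves.
- arm.close_job(): hands the job in; it is judged then, once.
The state is a dict: "clock": time; "joint_pos": joint angles; "joint_vel": joint speeds; "joint_efforts": joint torques, N m; "position": TCP position; "tcp_rot": TCP orientation; "force": force on the tool from outside, world axes, zero at the start; "wrist_torque": the same for the moment, N m; "gripper_width": finger opening in m; "gripper_force": force on a finger pad.
Only numpy, scipy, OpenCV 4.12 (cv2) and the standard library are available. Lean on these libraries where they do the work, as an engineer would, in place of code of your own. Each camera call takes 0.05 s, during which the arm holds its last target. There are 200 camera calls.

TASK

Lift the yellow battery pack out of the charger, lay it down flat on the bench without dropping it, let go and take a fresh grip from above, then set it flat in the open bay on top of the blue control unit with its brass terminals at the same end as the bay's brass contacts. Press it straight down with the gripper until both orange latches snap over its ends, then stop pushing at once (no hard shoving) and let go. Leave the grey pack in its charger well and everything else on the bench where it is.

Things in the scene. Friction and masses are not known exactly. Their poses are not given: they have to be found in the camera images.
- pack: Yellow battery pack, 0.15-0.24 kg, black-banded at +z: 84 long (z) x 46 wide (y) x 28 mm thick (x), origin at its centre. A half-round bead, radius 4 mm, crosses each end face: 92 mm over beads. Broad faces alike. Starts upright in a charger well, terminals (-z) down, top face 96 mm above the bench; grip it across its width. Flat on the bench the origin is 14 mm up.
- pack_terminals (a point): Middle of the pack's terminal end face (brass strips), 42 mm from its origin along its -z. To lay the pack flat: lower it leaning until this end touches the bench, and let go; leaning some 30 degrees or more, it tips over onto its broad face.
- spare: Grey battery pack with red ends, same shape and frame as the yellow one, upright in the other charger well. It stays there.
- charger: White charger, fixed, 136 (x) x 80 (y) x 42 mm high, origin at the centre of its underside. Two open wells at x = -35 and +35 mm, each 31.5 (x) x 49.5 mm (y), floor 12 mm above the bench; packs stand 30 mm deep in them, thickness along the charger's x, width along its y, either pack in either well. Charger and control unit may swap sides.
- unit: Blue handpiece control unit, fixed to the bench, 100 mm wide (y), 36 mm high, from x = -104 to +72 mm in its frame; origin on the bench under the centre of the battery bay. A black speed knob (12 mm high) and a green display sit on its top at the -x end, clear of the bay.
- bay (a point): Centre of the bay floor, a black pad 40 mm above the bench that gives 8 N/mm up to 3.5 mm; axes as the unit's. The pack lies along x, terminals toward +x, at the bay's brass contacts. Four corner guides at x = 27 to 39 mm (both signs), 24 mm high, leave 2.5 mm beside the pack, flared at the top; between them it is open to the fingers. Fully home, the pack's origin is 14 mm above this point.
- latch_in (a joint): Orange sprung latch at the bay's +x end, round lip 20 mm above the bay floor. m, 0 = at rest (bay empty, or pack snapped in), 0.0025 as a bead passes. Pack origin above the floor: 27 mm on meeting the lips, 20 to 26 in passing them (6 to 10 N an end, both at once or one after the other), then it snaps down. Press it held or with shut fingertips on its middle; 22 N is ample, 45 N damages it.
- latch_out (a joint): The same latch at the bay's -x end. Both slide away from the bay centre; spring 2600 N/m with 3 N preload.
- handpiece: Steel rotary handpiece on a rubber rest, 142 mm long, 25 mm thick, lying on the bench beyond the work area; origin on the bench under its middle. To be left alone.
- flux_jar: Small amber jar, 48 mm across, 70 mm high, near the robot on its left; origin at the centre of its base. To be left alone.
- bench_block: Steel bench block 75 x 75 x 22 mm; origin at the centre of its underside. To be left alone.
- dish: White ceramic dish, 84 mm across, 30 mm high; origin at the centre of its base. To be left alone.
- hammer: Small hammer, 200 mm long, near the robot on its right; origin on the bench under its middle. To be left alone.

How it is judged:
By the outcome, as a careful person would: the job done as asked, in the order asked, and still so for the second after the job is handed in, with the robot touching nothing.
It also fails if it takes over 53 s, if anything falls off the work surface, if the arm or the gripper's body presses on something with over 40 N, if the wrist force passes 120 N, or if a joint passes its speed limit or range.

## Working session

There is one attempt and no reset: what is moved stays moved. The work goes in short steps, each a Python script; the robot and the scene stay as the last script left them, time stands still between calls to the robot, and variables do not carry over. Pictures are saved under pics/ and viewed, at most 10 in all, crops included, and the job is handed in when it is done.

```bash
ls; mkdir -p pics
python3 - <<'E'
from cell import arm
import cv2,numpy as np
for n in("scene","top"):
    cv2.imwrite(f"pics/{n}0.png",arm.capture(n)[:,:,::-1])
    i=arm.camera_info(n);print(n,i)
print(arm.get_state())
E
```

```text
cell.py
pics
scene {'intrinsics': array([[400.68268247,   0.        , 322.96903714],
       [  0.        , 400.68268247, 199.58398968],
       [  0.        ,   0.        ,   1.        ]]), 'distortion': array([-0.04007467,  0.        ,  0.        ,  0.        ,  0.        ]), 'R': array([[ 1.98496763e-01,  9.80101543e-01,  1.49866913e-05],
       [ 8.19100588e-01, -1.65881369e-01, -5.49142603e-01],
       [-5.38213026e-01,  1.09015305e-01, -8.35728665e-01]]), 't': array([-0.09640684, -0.40280477,  1.53955285])}
top {'intrinsics': array([[508.65112632,   0.        , 317.43831939],
       [  0.        , 508.65112632, 195.34871805],
       [  0.        ,   0.        ,   1.        ]]), 'distortion': array([-0.14558118,  0.        ,  0.        ,  0.        ,  0.        ]), 'R': array([[-0.00607938, -0.99986968, -0.01495571],
       [-0.99875981,  0.00681034, -0.0493199 ],
       [ 0.04941533,  0.01463733, -0.99867105]]), 't': array([-0.00718926,  0.51180395,  1.739208  ])}
{'clock': 0.1, 'joint_pos': array([-1.24458628e+00,  3.13997069e-01,  4.51055582e-02,  1.30361265e+00,
       -1.39068651e-05,  1.43122991e+00]), 'joint_vel': array([-0.00043048, -0.00072188,  0.00331054,  0.00031389,  0.00018015,
        0.00167362]), 'joint_efforts': array([ 3.39200516e-03, -4.81725740e+01,  2.99243116e+01,  1.26956697e-02,
       -3.15963439e-05,  1.27390450e-06]), 'position': array([ 0.25809975, -0.51330937,  0.23046252]), 'tcp_rot': array([-3.13989949e+00, -2.23811730e-04,  4.65776283e-01]), 'force': array([-0.38611752,  0.11055368, -0.45411281]), 'wrist_torque': array([-0.00786734,  0.04933225,  0.07463907]), 'gripper_force': 0.0, 'gripper_width': 0.08530959630820577}
```

View pics/scene0.png

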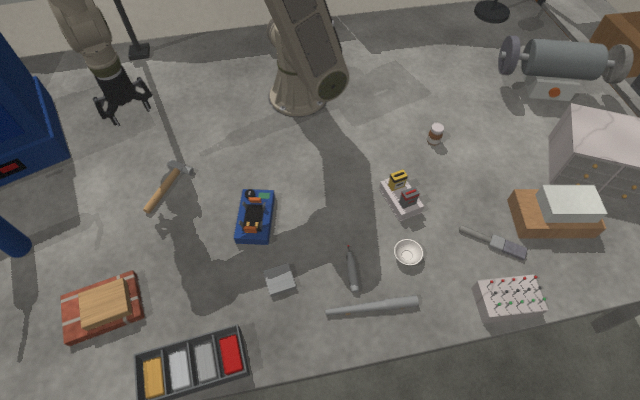

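View pics/top0.png

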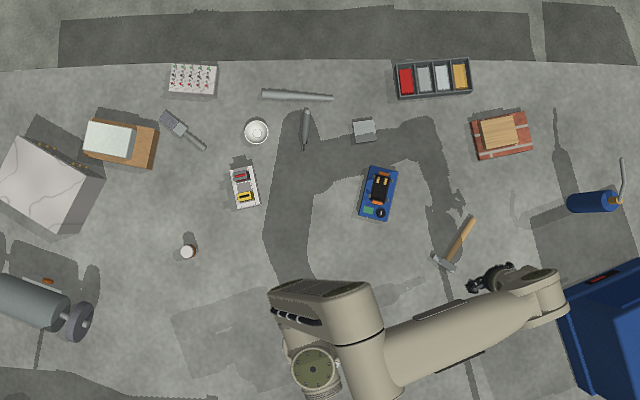

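The scene view shows the charger around (402,195), with the yellow pack at (398,180) and the grey one at (409,198), and the unit at (255,215). In the top view the charger is at (244,187) and the unit at (378,193). I'll enlarge both areas.

Run:
```python
import cv2,numpy as np
s=cv2.imread('pics/scene0.png');t=cv2.imread('pics/top0.png')
def c(im,x,y):return cv2.resize(im[y:y+60,x:x+80],(400,300),interpolation=cv2.INTER_NEAREST)
cv2.imwrite('pics/tile.png',np.vstack([np.hstack([c(s,365,160),c(s,215,185)]),np.hstack([c(t,205,157),c(t,340,163)])]))
```

```text
(no output)
```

View pics/tile.png

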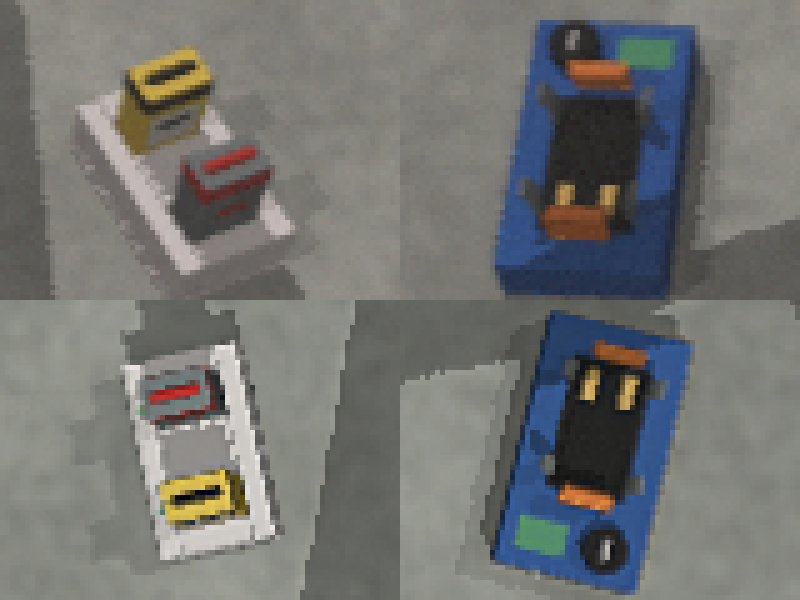

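The upper row of the tile is the scene view and the lower row is the top view. The yellow pack stands in the well nearer the robot. The bay's brass contacts are at the end away from the robot (tile (590,385), (628,390)). The black slot on the pack's top face and the orange latches make good features to triangulate.

```bash
cat > h.py <<'E'
import numpy as np,cv2
from cell import arm
I={n:arm.camera_info(n) for n in("scene","top")}
def ray(n,p):
    i=I[n];u=cv2.undistortPoints(np.array(p,float).reshape(1,1,2),i["intrinsics"],i["distortion"])[0,0]
    d=i["R"].T@np.r_[u,1];return -i["R"].T@i["t"],d/np.linalg.norm(d)
def tri(a,b):
    (o,d),(q,e)=ray("scene",a),ray("top",b)
    s=np.linalg.lstsq(np.c_[d,-e],q-o,rcond=None)[0];x,y=o+s[0]*d,q+s[1]*e
    return (x+y)/2,np.linalg.norm(x-y)*1e3
def plane(n,p,z):
    o,d=ray(n,p);return o+d*(z-o[2])/d[2]
def proj(n,X):
    i=I[n];return cv2.projectPoints(np.array(X,float).reshape(-1,3),cv2.Rodrigues(i["R"])[0],i["t"],i["intrinsics"],i["distortion"])[0][:,0]
COL={"yellow":((20,100,60),(35,255,255)),"orange":((4,140,80),(16,255,255)),"blue":((100,110,50),(125,255,255)),
 "black":((0,0,0),(180,255,60)),"green":((40,60,50),(88,255,255)),"red":((0,150,80),(3,255,255)),"brass":((14,60,110),(24,255,255)),"white":((0,0,175),(180,40,255))}
def blobs(im,col,roi,amin=4):
    x,y,w,h=roi;m=cv2.inRange(cv2.cvtColor(im[y:y+h,x:x+w],cv2.COLOR_RGB2HSV),*map(np.array,COL[col]))
    n,l,s,c=cv2.connectedComponentsWithStats(m)
    out=[]
    for k in range(1,n):
        if s[k,4]>=amin:
            pts=np.argwhere(l==k)[:,::-1]+[x,y];out.append((s[k,4],c[k]+[x,y],cv2.minAreaRect(pts.astype(np.float32))))
    return sorted(out,key=lambda b:-b[0])
E
python3 - <<'E'
from h import *
np.set_printoptions(precision=4,suppress=True)
im={n:cv2.imread(f'pics/{n}0.png')[:,:,::-1].copy() for n in I}
for n in I:print(n,-I[n]["R"].T@I[n]["t"])
for n,rois in(("scene",((380,160,55,60),(230,180,50,66))),("top",((225,155,40,60),(352,160,50,65)))):
  for r,cs in zip(rois,(("yellow","black","red","white"),("orange","blue","black","green","brass"))):
    for c in cs:
      for a,cc,re in blobs(im[n],c,r)[:4]:print(n,c,a,cc.round(1),np.round(re[0],1),np.round(re[1],1),round(re[2],1))
E
```

```text
scene [ 1.1777 -0.1402  1.0655]
top [ 0.4252 -0.0361  1.762 ]
scene yellow 173 [396.3 178.5] [396.2 178.6] [13.9 21.9] 48.0
scene black 27 [398.1 179.5] [398.5 179.5] [ 5. 15.] 90.0
scene black 12 [398.8 174.2] [398.9 174.2] [0.9 8.5] 71.6
scene red 18 [410.5 191.5] [410.5 191.5] [1.7 9.5] 68.2
scene white 154 [392.1 195.6] [392.9 196.8] [38.9  8. ] 63.4
scene white 23 [419.7 203.8] [419.7 203.8] [6.1 3.6] 56.3
scene white 18 [407.7 185.6] [407.3 185.4] [5.8 3.6] 53.1
scene orange 80 [249.9 228.9] [250. 229.] [12.  6.] 0.0
scene orange 53 [254.2 199.1] [254.  199.2] [12.4  4.5] 5.7
scene blue 952 [254.4 220.8] [253.6 216.1] [33.8 56.7] 7.8
scene black 361 [253.6 215.1] [252.6 217.3] [19.4 26.3] 6.0
scene black 53 [249.5 193.6] [249.5 194. ] [8. 9.] 90.0
scene black 4 [269.  230.5] [269.  230.5] [3. 0.] -90.0
scene green 57 [263.7 195.3] [264.  195.5] [ 5. 10.] 90.0
scene brass 15 [256.1 223.7] [256.5 224. ] [4. 3.] 90.0
scene brass 14 [247.5 223.5] [247.5 223.5] [3. 3.] 90.0
top yellow 124 [245.2 195.9] [245.2 195.8] [ 9.  16.3] 81.3
top black 14 [243.9 195.6] [244.  195.6] [1.2 8.5] 76.0
top black 12 [248.2 174.8] [248.2 174.9] [6.3 1.5] 76.0
top red 19 [239.5 175.1] [239.5 175.1] [1.9 9.2] 76.0
top white 338 [246.3 189.8] [244.2 186.8] [39.2 22.9] 78.1
top orange 35 [376.7 202. ] [376.7 202.1] [10.2  3.2] 14.0
top orange 29 [383.5 173.6] [383.5 173.5] [3. 9.] 90.0
top blue 830 [377.2 193.5] [377.9 193. ] [29.4 51.2] 13.4
top black 355 [379.2 188.7] [379.5 188.3] [16.2 26.7] 13.4
top black 51 [380.1 212.5] [380.  212.5] [7. 8.] 90.0
top green 62 [367.7 209.8] [367.8 209.8] [9.7 6.1] 14.0
top brass 18 [385.2 181.1] [385.2 181.1] [2.4 6.3] 14.0
top brass 15 [377.7 179.7] [377.6 179.6] [2.2 5.7] 18.4
```

Run:
```python
from h import *
np.set_printoptions(precision=4,suppress=True)
P={"pack slot":((398.8,174.2),(243.9,195.6)),"spare slot":((410.5,191.5),(239.5,175.1)),
"green":((263.85,195.4),(367.75,209.8)),"padrect":((252.6,217.3),(379.5,188.3)),"brassL?":((256.1,223.7),(377.65,179.7)),"brassR?":((247.5,223.5),(385.2,181.1)),
"latchout":((254.1,199.15),(376.7,202)),"latchin":((249.9,228.9),(383.5,173.6)),"knob":((249.5,193.6),(380.1,212.5))}
for k,v in P.items():print(k,*tri(*v))
a,b=[tri(*P[k])[0] for k in("pack slot","spare slot")]
print("charger yaw",np.degrees(np.arctan2(*(b-a)[1::-1])),np.linalg.norm(b-a))
for q,z in(((380.1,187.8),.06),((379.5,188.3),.04),((377.9,193.0),.036),((244.2,186.8),.042),((244.5,187),.042)):print(q,z,plane("top",q,z))
l=[plane("top",q,.058) for q in((376.7,202),(383.5,173.6))];d=l[1]-l[0];print("unit yaw",np.degrees(np.arctan2(d[1],d[0])),np.linalg.norm(d))
for n,p in(("slot",cv2.minAreaRect),):pass
for n,q in(("wall rect",(244.2,186.8)),):
  r=((244.2,186.8),(39.2,22.9),78.1);bx=cv2.boxPoints(r);w=[plane("top",x,.042) for x in bx]
  for i in range(2):e=w[i+1]-w[i];print("charger edge",np.linalg.norm(e),np.degrees(np.arctan2(e[1],e[0])))
r=((377.9,193.0),(29.4,51.2),13.4);w=[plane("top",x,.036) for x in cv2.boxPoints(r)]
for i in range(2):e=w[i+1]-w[i];print("unit edge",np.linalg.norm(e),np.degrees(np.arctan2(e[1],e[0])))
```

```text
pack slot [0.5083 0.2303 0.0951] 1.1549000883947476
spare slot [0.5763 0.2451 0.0953] 1.288926700898694
green [ 0.4604 -0.1821  0.0319] 0.8711653250054147
padrect [ 0.5333 -0.2237  0.0329] 2.5844200930442525
brassL? [ 0.5621 -0.2161  0.0409] 0.8707246031930083
brassR? [ 0.5571 -0.2412  0.0421] 0.09658211876031106
latchout [ 0.4858 -0.2109  0.0573] 2.113012437120121
latchin [ 0.5819 -0.235   0.0509] 0.6108832310986131
knob [ 0.4508 -0.2238  0.0403] 2.2574322119467074
charger yaw 12.222466956351516 0.06951345913043759
(380.1, 187.8) 0.06 [ 0.5333 -0.2216  0.06  ]
(379.5, 188.3) 0.04 [ 0.5329 -0.2217  0.04  ]
(377.9, 193.0) 0.036 [ 0.5172 -0.2164  0.036 ]
(244.2, 186.8) 0.042 [0.5412 0.2384 0.042 ]
(244.5, 187) 0.042 [0.5405 0.2374 0.042 ]
unit yaw -14.182225170884891 0.09842737369898735
charger edge 0.07872522363318583 -78.69583001674913
charger edge 0.13403059396928263 -168.0346920414031
unit edge 0.17458512701572068 -14.000744687874793
unit edge 0.10039468070901926 -103.76597222896352
```

Both views agree:

| Thing | Position (m) | Yaw | Height check |
|---|---|---|---|
| Pack top | (0.508, 0.230, 0.095) | 12° (charger) | matches the text's 96 mm |
| Bay | (0.533, -0.221, 0.04) | -14° | brass contacts at 0.041 |

Next I'll grip and lift the pack.

Run:
```python
from h import *
np.set_printoptions(precision=4,suppress=True)
y=np.radians(12.1);o=[np.pi,0,y];p=np.array([.5083,.2303])
arm.move_ptp([*p,.16],o)
print(arm.move_linear([*p,.055],v=.12,guard=8),arm.get_state()["position"])
f0=arm.get_state()["force"]
arm.clamp();s=arm.get_state();print(s["gripper_width"],s["gripper_force"],s["force"]-f0)
arm.move_linear([*p,.10],v=.06);arm.move_linear([*p,.20],v=.15)
s=arm.get_state();print(s["gripper_width"],s["force"]-f0,s["clock"])
for l in(45,55,60):
  q=arm.ik([.52,.02,.1],[np.pi,-np.radians(l),0]);print(l,q)
for n in I:cv2.imwrite(f"pics/{n}1.png",arm.capture(n)[:,:,::-1])
a,b=cv2.imread('pics/scene1.png'),cv2.imread('pics/top1.png')
c=lambda im,x,y:cv2.resize(im[y:y+100,x:x+100],(400,400))
cv2.imwrite('pics/t1.png',np.hstack([c(a,350,110),c(b,190,140)]))
```

```text
False [0.5089 0.2305 0.0557]
0.045323236828744125 61.30433678627014 [-1.1527 -0.5025  4.3113]
0.04512877950224606 [-1.1029  0.4268 -1.3943] 7.0167
45 None
55 None
60 None
```

View pics/t1.png

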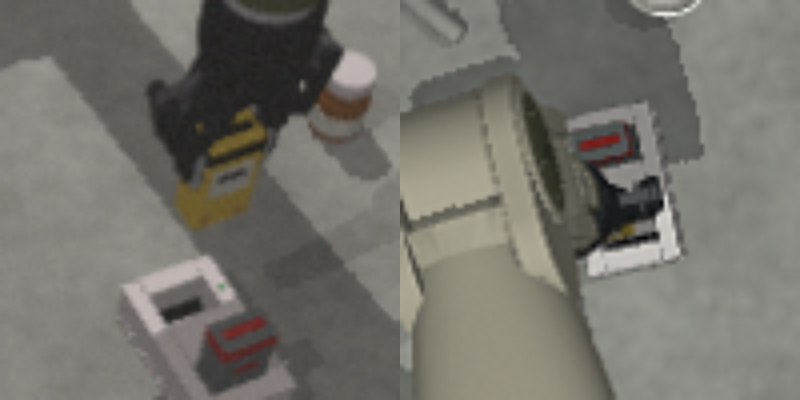

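The pack is held at the top and clear of the well, seen in the left half at tile (220,170), and the grey pack hasn't moved. I'll scan for reachable leaning poses.

Run:
```python
from h import *
np.set_printoptions(precision=2,suppress=True)
for l in(-55,-45,-35,35,45,55):
  print(l,[(x,yy) for x in(.35,.4,.45,.5,.55,.6,.65,.7) for yy in (0,) if all(arm.ik([x,.02,z],[np.pi,np.radians(l),np.radians(yy)]) is not None for z in(.036,.12))])
  print('  side',[(x,yy) for x in(.4,.45,.5,.55,.6) for yy in(-90,-60,-30,30,60,90) if all(arm.ik([x,.02,z],[np.pi,np.radians(l),np.radians(yy)]) is not None for z in(.036,.12))])
```

```text
-55 [(0.7, 0)]
  side [(0.4, -90), (0.4, -60), (0.4, 60), (0.4, 90), (0.45, -90), (0.45, -60), (0.45, 60), (0.45, 90), (0.5, -90), (0.5, -60), (0.5, 60), (0.5, 90), (0.55, -90), (0.55, -60), (0.55, 60), (0.55, 90), (0.6, -90), (0.6, -60), (0.6, 60), (0.6, 90)]
-45 [(0.65, 0), (0.7, 0)]
  side [(0.4, -90), (0.4, -60), (0.4, 60), (0.4, 90), (0.45, -90), (0.45, -60), (0.45, 60), (0.45, 90), (0.5, -90), (0.5, -60), (0.5, 60), (0.5, 90), (0.55, -90), (0.55, -60), (0.55, 30), (0.55, 60), (0.55, 90), (0.6, -90), (0.6, -60), (0.6, -30), (0.6, 30), (0.6, 60), (0.6, 90)]
-35 [(0.55, 0), (0.6, 0), (0.65, 0), (0.7, 0)]
  side [(0.4, -90), (0.4, -60), (0.4, 60), (0.4, 90), (0.45, -90), (0.45, -60), (0.45, 60), (0.45, 90), (0.5, -90), (0.5, -60), (0.5, -30), (0.5, 30), (0.5, 60), (0.5, 90), (0.55, -90), (0.55, -60), (0.55, -30), (0.55, 30), (0.55, 60), (0.55, 90), (0.6, -90), (0.6, -60), (0.6, -30), (0.6, 30), (0.6, 60), (0.6, 90)]
35 [(0.35, 0), (0.4, 0), (0.45, 0), (0.5, 0), (0.55, 0), (0.6, 0)]
  side [(0.4, -90), (0.4, -60), (0.4, -30), (0.4, 30), (0.4, 60), (0.4, 90), (0.45, -90), (0.45, -60)
[... 373 characters left out ...]
), (0.4, 60), (0.4, 90), (0.45, -90), (0.45, -60), (0.45, -30), (0.45, 30), (0.45, 60), (0.45, 90), (0.5, -90), (0.5, -60), (0.5, -30), (0.5, 30), (0.5, 60), (0.5, 90), (0.55, -90), (0.55, -60), (0.55, -30), (0.55, 30), (0.55, 60), (0.55, 90), (0.6, -90), (0.6, -60), (0.6, -30), (0.6, 30), (0.6, 60), (0.6, 90)]
55 [(0.35, 0), (0.4, 0), (0.45, 0), (0.5, 0)]
  side [(0.4, -90), (0.4, -60), (0.4, -30), (0.4, 30), (0.4, 60), (0.4, 90), (0.45, -90), (0.45, -60), (0.45, -30), (0.45, 30), (0.45, 60), (0.45, 90), (0.5, -90), (0.5, -60), (0.5, -30), (0.5, 30), (0.5, 60), (0.5, 90), (0.55, -90), (0.55, -60), (0.55, -30), (0.55, 30), (0.55, 60), (0.55, 90), (0.6, -90), (0.6, -60), (0.6, 60), (0.6, 90)]
```

Run:
```python
from h import *
np.set_printoptions(precision=4,suppress=True)
y=np.radians(-60);o=[np.pi,-np.radians(55),y];p=np.array([.50,.01])
arm.move_ptp([*p,.16],o)
arm.move_linear([*p,.055],v=.12);arm.dwell(.2)
f0=arm.get_state()["force"]
print(arm.move_linear([*p,.028],v=.02,guard=3),arm.get_state()["position"],arm.get_state()["force"]-f0)
arm.open_gripper();arm.dwell(.4);s=arm.get_state();print(s["force"]-f0,s["gripper_width"])
d=np.array([-np.sin(-np.radians(55))*np.cos(y),-np.sin(-np.radians(55))*np.sin(y),-np.cos(np.radians(55))])
x=s["position"]
arm.move_linear(x-.10*d,v=.15)
arm.move_ptp([.42,.16,.25],[np.pi,0,y])
print(arm.get_state()["clock"])
for n in I:cv2.imwrite(f"pics/{n}2.png",arm.capture(n)[:,:,::-1])
a,b=cv2.imread('pics/scene2.png'),cv2.imread('pics/top2.png')
u,v=[proj(n,[.50,.01,.014])[0].astype(int) for n in I];print(u,v)
c=lambda im,u:cv2.resize(im[u[1]-40:u[1]+40,u[0]-40:u[0]+40],(400,400),interpolation=cv2.INTER_NEAREST)
cv2.imwrite('pics/t2.png',np.hstack([c(a,u),c(b,v)]))
```

```text
True [0.5    0.0099 0.0368] [-0.005   0.9092  6.1237]
[-0.1418 -0.2947  1.8369] 0.08558001611361556
12.9583
[326 198] [311 198]
```

View pics/t2.png

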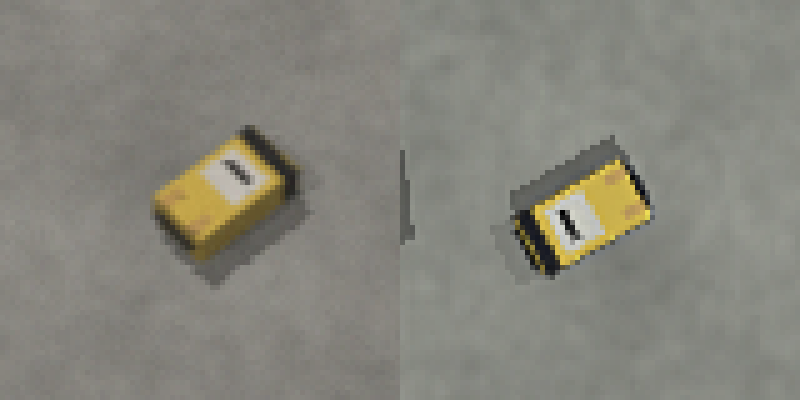

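The pack lies flat. In the top view the terminals face right and up at tile (640,185), with the black band at (540,240). I'll measure its pose and height.

Run:
```python
from h import *
np.set_printoptions(precision=4,suppress=True)
COL["label"]=((0,0,165),(180,50,255))
im={n:cv2.imread(f'pics/{n}2.png')[:,:,::-1].copy() for n in I}
R={"scene":(290,170,70,60),"top":(290,180,45,40)}
lab={n:blobs(im[n],"label",R[n])[0] for n in I};print({n:(l[0],np.round(l[1],1),np.round(l[2][0],1)) for n,l in lab.items()})
print("label",*tri(lab["scene"][2][0],lab["top"][2][0]))
x,y,w,h=R["top"];hsv=cv2.cvtColor(im["top"][y:y+h,x:x+w],cv2.COLOR_RGB2HSV)
for nm,cs in(("all",("yellow","black","label","brass","orange")),("yellow",("yellow","brass","orange"))):
    m=np.zeros((h,w),np.uint8)
    for c in cs:m|=cv2.inRange(hsv,*map(np.array,COL[c]))
    n,l,s,_=cv2.connectedComponentsWithStats(m);k=1+np.argmax(s[1:,4])
    r=cv2.minAreaRect((np.argwhere(l==k)[:,::-1]+[x,y]).astype(np.float32));print(nm,r)
    q=[plane("top",b,.024) for b in cv2.boxPoints(r)];print(np.mean(q,0))
    for i in range(2):e=q[i+1]-q[i];print(np.linalg.norm(e),np.degrees(np.arctan2(e[1],e[0])))
```

```text
{'scene': (np.int32(53), array([331.9, 193.2]), array([332.2, 192.7])), 'top': (np.int32(61), array([305.7, 201.8]), array([305.5, 202. ]))}
label [0.4885 0.0297 0.0253] 1.0999140717018352
all ((307.16156005859375, 200.90765380859375), (13.643818855285645, 26.667463302612305), 60.2551155090332)
[0.4924 0.0246 0.024 ]
0.0912971662948198 -60.60423555544707
0.046746822710527776 -150.65058953988498
yellow ((308.61541748046875, 200.07687377929688), (13.643818855285645, 20.837833404541016), 60.2551155090332)
[0.4952 0.0196 0.024 ]
0.07133730733864335 -60.60339803083704
0.046745440560213514 -150.64354674344764
```

Run:
```python
from h import *
np.set_printoptions(precision=4,suppress=True)
o=[np.pi,0,np.radians(-60.4)];p=np.array([.4924,.0243])
arm.move_ptp([*p,.12],o)
print(arm.move_linear([*p,.001],v=.1,guard=8),arm.get_state()["position"])
f0=arm.get_state()["force"]
arm.clamp();s=arm.get_state();print(s["gripper_width"],s["gripper_force"],s["force"]-f0,s["position"])
arm.move_linear([*p,.15],v=.15)
o=[np.pi,0,np.radians(-14.0)];b=np.array([.5330,-.2210])
arm.move_ptp([*b,.15],o)
arm.move_linear([*b,.078],v=.1);arm.dwell(.3)
s=arm.get_state();print(s["position"],s["tcp_rot"],s["force"],s["clock"],s["gripper_width"])
for n in I:cv2.imwrite(f"pics/{n}3.png",arm.capture(n)[:,:,::-1])
a,b=cv2.imread('pics/scene3.png'),cv2.imread('pics/top3.png')
c=lambda im,u:cv2.resize(im[u[1]-40:u[1]+40,u[0]-40:u[0]+40],(400,400),interpolation=cv2.INTER_NEAREST)
cv2.imwrite('pics/t3.png',np.hstack([c(a,(255,210)),c(b,(378,190))]))
```

```text
False [0.493  0.0243 0.0016]
0.04502125234099003 62.6853883266449 [-0.9115 -0.5323  4.1507] [0.4929 0.0243 0.0016]
[ 0.5333 -0.2212  0.0786] [ 3.1413 -0.001  -0.2444] [-0.4707  0.7221 -2.4483] 22.1583 0.044765342961150055
```

View pics/t3.png

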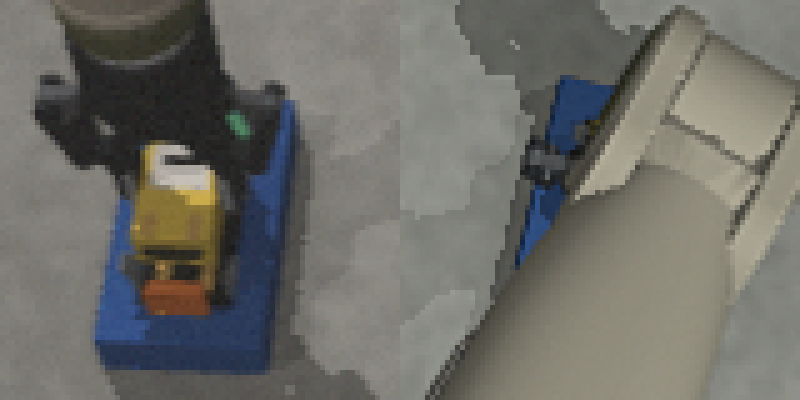

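In the scene view the pack hovers over the bay with its terminals towards the brass contacts. Its end spans tile x 135–215 and the latch 145–210. I'll check that lateral alignment numerically in the scene camera.

Run:
```python
from h import *
np.set_printoptions(precision=2,suppress=True)
im=cv2.imread('pics/scene3.png')[:,:,::-1].copy();im0=cv2.imread('pics/scene0.png')[:,:,::-1].copy()
y=-.244;ex=np.array([np.cos(y),np.sin(y),0]);ey=np.array([-np.sin(y),np.cos(y),0])
B=np.array([.533,-.221,0]);T=np.array([.5333,-.2212,0])
W=lambda O,x,yy,z:O+ex*x+ey*yy+[0,0,z]
hsv=cv2.cvtColor(im,cv2.COLOR_RGB2HSV)
ym=cv2.inRange(hsv,(18,90,50),(36,255,255))
for r in range(224,240):
    c=np.where(ym[r,230:275])[0]+230
    if len(c):print(r,c.min(),c.max(),len(c),end=' | ')
print("\npred pack term end top L/R",proj("scene",[W(T,42,-23,.105),W(T,42,23,.105)]),"bottom",proj("scene",[W(T,42,-23,.077),W(T,42,23,.077)]))
print("pred pack mid top",proj("scene",[W(T,20,-23,.105),W(T,20,23,.105)]))
# latch lateral from scene0 and now: column extent of orange per row; lateral offset on plane x=46..52
for nm,i in(("0",im0),("3",im)):
    for roi in((235,220,30,20),(240,190,35,18)):
        b=blobs(i,"orange",roi)
        if b:print(nm,b[0][0],np.round(b[0][1],2),np.round(b[0][2][0],2))
print("pred latch in top centre z.06/.05",proj("scene",[W(B,48,0,.062),W(B,50,0,.05)])," out",proj("scene",[W(B,-48,0,.062),W(B,-46,0,.055)]))
print("px per mm lateral",proj("scene",[W(B,48,1,.06)])-proj("scene",[W(B,48,0,.06)]))
for z,nm in((.036,"corners"),):
    print("brass pred",proj("scene",[W(B,30,0,.041)]),"meas mid",(256.1+247.5)/2,(223.6))
```

```text
224 246 257 7 | 225 246 257 6 | 226 256 257 2 | 227 257 257 1 | 228 257 257 1 | 
pred pack term end top L/R [[ 718.66 -341.34]
 [   1.06 -353.4 ]] bottom [[ 718.89 -341.9 ]
 [   0.86 -353.97]]
pred pack mid top [[ 960.25 -220.42]
 [-274.37 -279.68]]
0 80 [249.89 228.88] [250. 229.]
0 53 [254.15 199.13] [254.03 199.15]
3 80 [249.76 228.89] [249.5 229. ]
pred latch in top centre z.06/.05 [[ 356.24 -374.  ]
 [ 356.09 -373.39]]  out [[ 348.46 -333.97]
 [ 348.29 -333.01]]
px per mm lateral [[-14.3   -0.13]]
brass pred [[ 358.81 -387.55]] meas mid 251.8 223.6
```

Run:
```python
from h import *
np.set_printoptions(precision=2,suppress=True)
im=cv2.imread('pics/scene3.png')[:,:,::-1].copy()
y=-.244;ex=np.array([np.cos(y),np.sin(y),0]);ey=np.array([-np.sin(y),np.cos(y),0])
B=np.array([.533,-.221,0]);T=np.array([.5333,-.2212,0])
W=lambda O,x,yy,z:O+ex*x/1e3+ey*yy/1e3+[0,0,z]
ym=cv2.inRange(cv2.cvtColor(im,cv2.COLOR_RGB2HSV),(18,90,50),(36,255,255))
for r in range(208,224):
    c=np.where(ym[r,230:275])[0]+230
    if len(c):print(r,c.min(),c.max(),len(c),end=' | ')
print("\npack end top",proj("scene",[W(T,42,-23,.105),W(T,42,23,.105)]).ravel(),"bottom",proj("scene",[W(T,42,-23,.077),W(T,42,23,.077)]).ravel(),"x=20 top",proj("scene",[W(T,20,-23,.105),W(T,20,23,.105)]).ravel())
print("latch in",proj("scene",[W(B,48,0,.062),W(B,50,0,.05)]).ravel(),"meas 249.8 out",proj("scene",[W(B,-48,0,.062),W(B,-46,0,.055)]).ravel(),"meas 254.1,199.1")
print("brass",proj("scene",[W(B,28,0,.041)]),"meas 251.8 223.6; px/mm",proj("scene",[W(B,48,1,.06)])-proj("scene",[W(B,48,0,.06)]))
```

```text
208 242 258 17 | 209 242 258 17 | 210 242 258 17 | 211 242 258 17 | 212 242 259 18 | 213 242 259 18 | 214 242 259 18 | 215 242 259 18 | 216 241 259 19 | 217 242 258 17 | 218 242 258 17 | 219 242 258 17 | 220 243 258 5 | 221 242 258 10 | 222 245 258 14 | 223 246 258 8 | 
pack end top [239.92 216.49 256.25 217.13] bottom [241.62 221.53 257.62 222.16] x=20 top [241.14 209.81 257.3  210.43]
latch in [250.17 226.18 250.7  228.82] meas 249.8 out [254.75 198.36 254.98 200.19] meas 254.1,199.1
brass [[252.23 223.78]] meas 251.8 223.6; px/mm [[0.34 0.01]]
```

Run:
```python
from h import *
np.set_printoptions(precision=2,suppress=True)
y=np.radians(-14.0);ex=np.array([np.cos(y),np.sin(y),0]);ey=np.array([-np.sin(y),np.cos(y),0])
B=np.array([.533,-.221,0])
def cross(row,c0,c1):  # sub-pixel crossings of R-B at 30
    v=row[c0:c1];k=np.where((v[:-1]<30)&(v[1:]>=30))[0];j=np.where((v[:-1]>=30)&(v[1:]<30))[0]
    if not len(k) or not len(j):return np.nan,np.nan
    a,b=k[0],j[-1];return c0+a+(30-v[a])/(v[a+1]-v[a]),c0+b+(v[b]-30)/(v[b]-v[b+1])
for l in(-1,-2,-3,-4,-3.3):
    p=B+ey*l/1e3;arm.move_linear([p[0],p[1],.078],v=.03);arm.dwell(.1)
    T=arm.get_state()["position"];im=arm.capture("scene").astype(float);d=im[:,:,0]-im[:,:,2]
    E=proj("scene",[T*[1,1,0]+ex*x/1e3+ey*s/1e3+[0,0,T[2]+zz] for x,s,zz in((18,-23,.0265),(40,-23,.0265),(18,23,.0265),(40,23,.0265),(18,23,-.0015),(40,23,-.0015))])
    res=[]
    for i in(0,2,4):
        (xa,ya),(xb,yb)=E[i:i+2];rr=np.arange(int(np.ceil(ya)),int(yb)+1)
        res.append(np.nanmean([cross(d[r],232,268)[0 if i==0 else 1]-(xa+(r-ya)*(xb-xa)/(yb-ya)) for r in rr]))
    print(l,((T-B)@ey)*1e3,((T-B)@ex)*1e3,"left/righttop/rightbottom edge meas-pred px",np.array(res))
rgb=im.astype(np.uint8)
cv2.imwrite('pics/scene4.png',rgb[:,:,::-1]);cv2.imwrite('pics/t4.png',cv2.resize(rgb[190:245,225:285,::-1],(600,550),interpolation=cv2.INTER_CUBIC));print(arm.get_state()["clock"])
d=cv2.imread('pics/scene0.png').astype(float);d=d[:,:,2]-d[:,:,0]
for rr in(range(226,233),range(197,202)):
    print("latch edges",np.nanmean([cross(d[r],238,265) for r in rr],0))
for x,z in((48,.062),(50,.05),(-48,.06)):print(x,proj("scene",[B+ex*x/1e3+ey*s/1e3+[0,0,z] for s in(-16,0,16)]).ravel())
```

```text
-1 -1.0195149008111506 -0.016975276079698075 left/righttop/rightbottom edge meas-pred px [0.72 1.84 0.08]
-2 -2.0140066757649544 -0.031582719227971824 left/righttop/rightbottom edge meas-pred px [0.66 1.87 0.19]
-3 -3.044668873390558 0.023181418008955297 left/righttop/rightbottom edge meas-pred px [0.66 1.92 0.06]
-4 -4.019584232204999 0.0031780341019475595 left/righttop/rightbottom edge meas-pred px [0.77 1.84 0.16]
-3.3 -3.2667399266076456 -0.014282994303696462 left/righttop/rightbottom edge meas-pred px [0.7 2.  0.1]
24.2583
latch edges [243.56 256.57]
latch edges [248.32 260.24]
48 [244.65 225.95 250.17 226.18 255.69 226.4 ]
50 [245.22 228.6  250.7  228.82 256.18 229.04]
-48 [249.57 198.53 254.85 198.72 260.12 198.92]
```

View pics/t4.png

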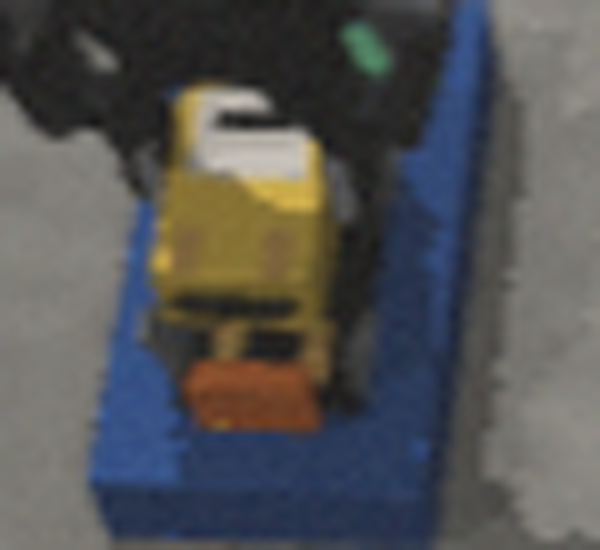

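The picture shows the pack over the bay, terminals toward the contacts, and slightly right of the latch. The edges put the bay about 2.4 mm to the -y side of my first estimate. I'll lower it with that offset and a guard, watching the side force.

Run:
```python
from h import *
np.set_printoptions(precision=2,suppress=True)
y=np.radians(-14.0);ex=np.array([np.cos(y),np.sin(y),0]);ey=np.array([-np.sin(y),np.cos(y),0])
p=np.array([.533,-.221,0])+ey*-.0024
arm.move_linear([p[0],p[1],.078],v=.03);arm.dwell(.2)
f0=arm.get_state()["force"]
for z in(.068,.064,.061,.058,.056):
    g=arm.move_linear([p[0],p[1],z],v=.03,guard=6);s=arm.get_state();f=s["force"]-f0
    print(z,g,s["position"]*1e3,"ex,ey,z",np.array([f@ex,f@ey,f[2]]),s["wrist_torque"])
    if g:break
print(s["clock"])
```

```text
0.068 False [ 532.2  -223.21   67.64] ex,ey,z [ 0.41 -1.5   0.48] [ 0.   -0.01  0.04]
0.064 False [ 532.27 -223.23   63.79] ex,ey,z [-0.94 -0.56 -0.44] [-0.01  0.03  0.01]
0.061 False [ 532.27 -223.22   60.79] ex,ey,z [-0.29 -1.01  0.75] [0.01 0.04 0.02]
0.058 False [ 532.24 -223.23   57.75] ex,ey,z [-0.12 -0.89  0.27] [ 0.02  0.   -0.01]
0.056 False [ 532.31 -223.26   55.85] ex,ey,z [-0.42 -0.07  0.59] [-0.04 -0.02 -0.02]
26.225
```

Run:
```python
from h import *
np.set_printoptions(precision=2,suppress=True)
y=np.radians(-14.0);ex=np.array([np.cos(y),np.sin(y),0]);ey=np.array([-np.sin(y),np.cos(y),0])
p=np.array([.533,-.221,0])+ey*-.0024
f0=arm.get_state()["force"];z=.056;pk=0
while z>.0405:
    z-=.0007;g=arm.move_linear([p[0],p[1],z],v=.02,guard=12);s=arm.get_state();f=s["force"]-f0
    print(f"{z*1e3:.1f}",g,s["position"]*1e3,np.array([f@ex,f@ey,f[2]]))
    pk=max(pk,f[2])
    if f[2]>28 or g or (pk>8 and f[2]<3) : break
print(s["clock"],s["gripper_width"])
```

```text
55.3 False [ 532.43 -223.33   55.31] [ 0.38 -1.34 -0.05]
54.6 False [ 532.51 -223.36   54.64] [-0.05 -0.77  0.28]
53.9 False [ 532.9  -223.54   54.17] [ 1.14 -1.63 -0.18]
53.2 False [ 533.14 -223.63   53.78] [ 2.14 -1.08  4.39]
52.5 False [ 533.15 -223.71   53.53] [ 1.15 -0.81  7.12]
51.8 False [ 533.36 -223.79   53.28] [ 0.01 -0.44 10.15]
51.1 False [ 533.46 -223.87   52.9 ] [-0.97 -0.25 12.6 ]
50.4 False [ 533.49 -223.94   52.35] [-0.36  0.51 12.07]
49.7 False [ 533.47 -223.97   51.71] [-1.22 -0.08 13.13]
49.0 False [ 533.44 -224.05   50.99] [-0.96 -0.07 13.68]
48.3 False [ 533.37 -224.04   50.1 ] [-1.17 -1.64 11.58]
47.6 False [ 533.23 -223.99   49.07] [ 0.19 -1.41 10.31]
46.9 False [ 533.04 -223.94   47.86] [ 0.96 -0.39  7.76]
46.2 False [ 532.82 -223.78   46.53] [ 2.78 -2.28  2.64]
29.725 0.044787208698627734
```

Run:
```python
from h import *
np.set_printoptions(precision=2,suppress=True)
y=np.radians(-14.0);ex=np.array([np.cos(y),np.sin(y),0]);ey=np.array([-np.sin(y),np.cos(y),0])
p=np.array([.533,-.221,0])+ey*-.0024
z=.0462
while z>.0418:
    z-=.0007;g=arm.move_linear([p[0],p[1],z],v=.02,guard=8);s=arm.get_state()
    print(f"{z*1e3:.1f}",g,s["position"]*1e3,s["force"])
    if g or s["force"][2]>2.5:break
for n in I:cv2.imwrite(f"pics/{n}5.png",arm.capture(n)[:,:,::-1])
im=cv2.imread('pics/scene5.png')[:,:,::-1].copy();print(s["clock"],[ (b[0],b[1].round(2)) for b in blobs(im,"orange",(235,215,30,25))])
```

```text
45.5 False [ 532.56 -223.52   45.15] [ 3.9  -2.76 -0.18]
44.8 False [ 532.4  -223.31   44.29] [ 4.84 -2.87 -4.91]
44.1 False [ 532.33 -223.19   43.67] [ 3.8  -2.46 -4.84]
43.4 False [ 532.38 -223.14   43.16] [ 3.95 -2.43 -5.92]
42.7 False [ 532.49 -223.18   42.58] [ 4.3  -1.02 -6.87]
42.0 False [ 532.72 -223.31   42.07] [ 4.96 -0.54 -4.93]
41.3 False [ 532.64 -223.38   41.51] [ 4.93 -0.69 -3.66]
31.475 [(np.int32(80), array([249.78, 228.95]))]
```

Run:
```python
from h import *
np.set_printoptions(precision=4,suppress=True)
arm.open_gripper();arm.dwell(.2);s=arm.get_state();print(s["force"],s["gripper_width"])
x=s["position"];arm.move_linear([x[0],x[1],.16],v=.12)
arm.move_ptp([.40,.0,.25],[np.pi,0,0]);arm.dwell(.2);print(arm.get_state()["clock"])
for n in I:cv2.imwrite(f"pics/{n}6.png",arm.capture(n)[:,:,::-1])
a,b=cv2.imread('pics/scene6.png'),cv2.imread('pics/top6.png')
c=lambda im,u:cv2.resize(im[u[1]-40:u[1]+40,u[0]-40:u[0]+40],(400,400),interpolation=cv2.INTER_CUBIC)
cv2.imwrite('pics/t6.png',np.hstack([c(a,(255,210)),c(b,(378,190))]))
for n,rs in(("scene",((235,220,30,20),(240,190,35,14))),("top",((352,165,50,17),(352,195,50,15)))):
  im=cv2.imread(f'pics/{n}6.png')[:,:,::-1].copy()
  for r in rs:print(n,[(k[0],k[1].round(1)) for k in blobs(im,"orange",r)])
COL["label"]=((0,0,165),(180,50,255))
L=[blobs(cv2.imread(f'pics/{n}6.png')[:,:,::-1].copy(),"label",r)[0][2][0] for n,r in(("scene",(240,195,30,30)),("top",(368,175,22,28)))]
print("label",L,*tri(*L))
```

```text
[-0.0811 -0.2602 -0.736 ] 0.08542076191206922
34.6667
scene [(np.int32(80), array([249.7, 228.8]))]
scene [(np.int32(37), array([253.6, 198.4]))]
top [(np.int32(33), array([383.4, 173.5]))]
top [(np.int32(32), array([376.7, 202.1]))]
label [(252.0, 209.5), (380.01922607421875, 189.4038543701172)] [ 0.5275 -0.2208  0.067 ] 0.7232260217717646
```

View pics/t6.png

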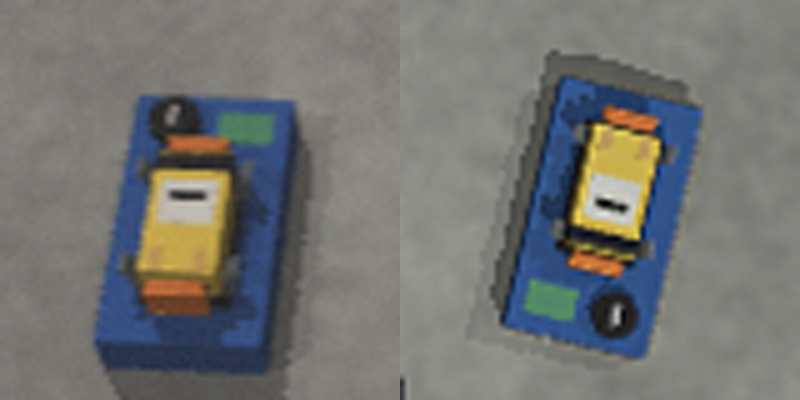

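The pack lies flat in the bay: top face measured at 67 mm (68 expected), terminals at the contact end, both orange latches back at their rest pixels, and the gripper well clear.

```bash
python3 -c "
from cell import arm
print(arm.close_job())"
```

```text
the job is handed in; nothing more can be done
None
```

The job is handed in: the yellow pack was laid flat, regripped from above and pressed home in the bay, terminals at the contacts, with a push of about 14 N; the images show both latches back at rest, and the grey pack was left in its well.

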